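# Lock the swing clamp over the heat sink

### The arm

A 7-joint arm with a two-finger parallel gripper is mounted at the origin on a cart in front of the work surface, level with it; the furniture and walls round the work are solid. World frame = base frame: x ahead of the robot, y to its left, z up, the work surface at z = 0. Lengths are in mm, angles in rad, forces in N, time in s.
With the tool pointing down it reaches from about 400 to 875 mm from the base axis. Payload 4.4 kg.
Tool frame: the origin (TCP) lies midway between the tips of the shut fingers; the grasp point (between the pads) lies 19 mm behind it; z points along the fingers, y is the line along which they close (so a half turn about z gives the same grasp; the last joint's range is limited). The gripper opens to 85 mm and grips with 20 to 120 N. Pads are 22 mm wide; open, the fingers measure 114 mm over their backs; the gripper's body (76 mm by 85 mm) begins 54 mm behind the grasp point. The pads swing forward as they close: fully open they stand 13 mm farther back than shut.
Start: joints at [1.284, 0.628, 0.038, 1.517, -0.027, 0.996, -0.02], TCP at [142.384, -634.228, 231.313] pointing down, gripper open.
Joint ranges: [-3.06, 3.06], [-0.37, 2.12], [-1.25, 1.32], [0.18, 2.47], [-1.1, 4.24], [0.23, 1.98], [-2.94, 2.94]. Speed limits (rad/s): [2.57, 2.57, 3.14, 3.14, 3.14, 3.14, 3.14].

### API

Orientations are given as [roll, pitch, yaw] about the fixed x, y, z axes, in that order (R = Rz(yaw) Ry(pitch) Rx(roll)).
In Python, from cell import telemetry, eyes, ctrl, finder gives the robot as it stands.
- The arm moves only by the tool move_arm, never from a script. Its argument "steps" is a list of rows, each a list of 7 numbers: the turn, a rotation vector about the world's x, y, z in degrees, then the shift along the world's x, y, z in m, then the finger opening in m, from 0 to 0.0854. A call has 1 to 5 rows; each row shifts and turns the commanded pose from where the row before left it; what a row does not reach is not made up. A row lasts 1/10 s, in which the tool goes at most 50 mm and 8.59 degrees, less where a joint would pass 70% of its speed; a pose out of reach is approached as far as the arm can. A call with a gripper value outside its range is refused whole. The fingers move at their own pace and stop on an object; the grip force is fixed at half the most. Time passes only in rows, so rows that do not move let the fingers close. It gives the time, the measured TCP pose, the force, the opening and the grip force at its end, in the units of the state.
- telemetry.read_state(): the state, without advancing time (a new reading comes with each control period).
- eyes.get_image(name): name is "scene" or "top"; returns (picture, depth): 384x512x3 uint8, blue, green, red; 384x512 float32, mm along the optical axis (not along the pixel's ray), 0 where there is no reading.
- eyes.calibration(name): a dict with "fx", "fy", "cx", "cy" (pixels), "distortion" ([k1, k2, p1, p2, k3] as OpenCV has them; the pictures are not rectified), "position" and "attitude" of the camera in the world. Camera axes: x right, y down, z forward; pixel columns grow to the right and rows downward; lengths in mm; the calibration is good to about 2 mm. A picture is of the moment at which its call begins. calibration takes no time and is no camera call.
- ctrl.finish_job(): hands the job in; it is judged then, once.
Trained networks look in the newest picture that a camera, given by its name, has taken for a name from the list of things; names that differ only in an ending like _2 or _b are one class to them, and where a whole thing is asked for, a point or a joint stands for the part that bears it (a point fixed in the world has none). Each returns a list of dicts, best first, with "confidence" (0 to 1); they miss things now and then, are a little off and sometimes report something else, mostly with a low value. They report only what shows in the picture. A call takes as long as a camera call. They do not tell look-alikes from the thing itself.
- finder.boxes_of(camera, name): "location" ([x, y, z] in mm, in the coordinates of the camera as it stood for that picture, good to about 4 mm: the middle of the surface that is visible of it).
- finder.cut_out(camera, name): "mask" (384x512 bool, what is visible of it).
- finder.pinpoint(camera, name): "location" ([x, y, z] in mm, in the coordinates of the camera as it stood for that picture, good to about 4 mm: a listed point, or the origin of a listed thing).
The state is a dict: "clock": time; "qpos": joint angles; "qd": joint speeds; "tau": joint torques, N m; "eef_pos": TCP position; "tool_rot": TCP orientation; "force": force on the tool from outside, world axes, zero at the start; "torque": the same for the moment, N m; "width": finger opening in mm; "gripper_force": force on a finger pad.
Only numpy, scipy, OpenCV 4.12 (cv2) and the standard library are available. Lean on these libraries where they do the work, as an engineer would, in place of code of your own. Each camera call takes 0.05 s, during which the arm holds its last target. There are 200 camera calls.

### The job

Take the T-head clamp bolt out of its wooden rack and put its head lengthwise down through the slot of the grey test fixture, clamp arm pointing to the left when looking from the slot towards the heat sink, until the collar rests on the slotted plate. Then turn it a quarter turn clockwise (seen from above) to the stop, so that the head is locked under the plate and the arm lies over the heat sink, and let go. Leave the heat sink undisturbed in its nest.

Things in the scene. Friction and masses are not known exactly. Their poses are not given: they have to be found in the camera images.
- bolt_grip (a point): On the axis of the loose clamp bolt, which stands upright in the rack (93 mm tall, about 0.22 kg), 70 mm above its foot: the centre of its black paddle grip, 32 mm wide along the bolt's x, 14 mm thick along y, from 43 to 93 mm above the foot. Grasp it across the 14 mm. Axes of the bolt, z up.
- bolt_foot (a point): Centre of the underside of the bolt's T-head, axes of the bolt. From here up: head bar 40 mm (x) by 11 mm (y), 10 mm high; round shank 10 mm dia.; collar 26 mm dia., from 21 to 34 mm above the foot; clamp arm; grip. The axis runs through the middle of all but the arm.
- clamp_tip (a point): Near the free end of the bolt's flat steel clamp arm: 66 mm from the bolt's axis along its +y, 38.5 mm above the foot. The arm is 18 mm wide, 9 mm thick (34 to 43 mm above the foot) and reaches 72 mm from the axis, on the +y side only (9 mm on the other).
- rack: Fixed wooden block 90 (x) x 60 (y) x 30 mm, origin at the centre of its underside on the table. The bolt's head hangs in a pocket 44 (x) x 15 (y) mm, 24 mm deep, in the middle of its top; the collar rests on the top, foot 9 mm above the table, arm along the rack's +y. The bolt lifts straight out.
- fixture: Fixed grey test fixture, origin on the table under the middle of its well box (76 x 120 mm). On the well lies a slotted aluminium plate 74 (x) x 100 (y) x 8 mm, top at z = 40 mm; slot 44 mm along x, 14 mm wide. Towards +x (x 37 to 89 mm) a riser with the heat sink. Insert with the bolt's x and y along the fixture's x and y; turned a quarter clockwise, the arm lies along its +x.
- well (a point): Middle of the well, level with the plate's top (z = 40 mm), fixture's axes. The plate was screwed down by hand and will not move: its slot's centre is at x = 0 but anywhere from 8 mm to the left to 8 mm to the right (along y) of this point. This offset is not reported: see it or feel for it. The foot stops on the plate at z = 40 mm, or drops in; collar seated, the foot is at z = 19 mm.
- sink_mid (a point): Centre of the loose finned heat sink, 40 x 60 x 10 mm, in a nest of 4 mm lips at x = 62 mm, y = 0 of the fixture, top at z = 50 mm; the seated bolt's arm passes 3 mm above it. Two stops under the slot plate let the seated head turn only clockwise seen from above, from along the slot to square across it, with about 5 degrees of play.
Mind the look-alikes: they are no part of the job. What is shaped like the part that bears bolt_grip but purple is not meant.

How it is judged (in metres and radians):
On the way:
1. the bolt's head is through the slot, still lengthwise, collar down on the plate (z of bolt_foot in the frame of fixture below 0.023 m and horizontal distance between bolt_foot and well below 0.014 m and angle between the x axis of bolt_foot and the x axis of fixture, either way round below 0.3 rad), for 0.1 s.
At the end, for the whole second after the job is handed in: Bolt upright (0.1 rad) in the slot, foot 15 to 22.5 mm above the table and within 14 mm of the well's middle, head square across the slot (0.2 rad), clamp_tip over 55 mm towards the fixture's +x, heat sink in its nest within 8 mm of its start, all released and at rest (z of bolt_foot in the frame of fixture between 0.015 and 0.0225 m and horizontal distance between bolt_foot and well below 0.014 m and angle between the x axis of bolt_foot and the y axis of fixture, either way round below 0.2 rad and x of clamp_tip in the frame of fixture above 0.055 m and angle between bolt_foot's own z axis and vertical below 0.1 rad and z of sink_mid in the frame of fixture below 0.049 m and distance of sink_mid from where it was at the start of the episode below 0.008 m and linear speed of bolt below 0.02 m/s); the robot touches nothing.
It fails at once if the heat sink is knocked out of its place (moved more than 10 mm) (distance of sink_mid from where it was at the start of the episode above 0.01 m).
It also fails if it takes over 61 s, if anything falls off the work surface, if the arm or the gripper's body presses on something with over 40 N, if the wrist force passes 120 N, or if a joint passes its speed limit or range.

## Working session

There is one attempt and no reset: what is moved stays moved. The work goes in short steps, Python scripts to look and compute and a tool call to move; the robot and the scene stay as the last step left them, time stands still between calls to the robot, and variables do not carry over. Pictures are saved under pics/ and viewed, at most 10 in all, crops included, and the job is handed in when it is done.

Besides the shell and the picture viewer there is one more tool, called after "Call:" by a JSON object that holds its "fn" and its "kwargs". move_arm: Moves the arm, as the interface text tells. Its arguments: {"type":"object","properties":{"steps":{"type":"array"}},"required":["steps"]}

```bash
mkdir -p pics
cat > h.py <<'E'
import numpy as np, cv2
from scipy.spatial.transform import Rotation as R
from cell import telemetry, eyes, ctrl, finder
def cam(n):
    c=eyes.calibration(n); K=np.array([[c['fx'],0,c['cx']],[0,c['fy'],c['cy']],[0,0,1.]])
    a=np.array(c['attitude'],float); M=a if a.shape==(3,3) else R.from_euler('xyz',a).as_matrix()
    return K,np.array(c['distortion'],float),M,np.array(c['position'],float)
def c2w(n,p): K,d,M,t=cam(n); return M@np.array(p)+t
def px2w(n,uv,depth):
    K,d,M,t=cam(n); uv=np.array(uv,float).reshape(-1,1,2)
    r=cv2.undistortPoints(uv,K,d).reshape(-1,2); 
    return (np.c_[r,np.ones(len(r))]*np.array(depth).reshape(-1,1))@M.T+t
def px2z(n,uv,z):
    K,d,M,t=cam(n); r=cv2.undistortPoints(np.array(uv,float).reshape(-1,1,2),K,d).reshape(-1,2)
    r=np.c_[r,np.ones(len(r))]@M.T; return t+r*((z-t[2])/r[:,2])[:,None]
def w2px(n,P):
    K,d,M,t=cam(n); return cv2.projectPoints((np.array(P,float).reshape(-1,3)-t)@M,np.zeros(3),np.zeros(3),K,d)[0].reshape(-1,2)
E
python3 - <<'E'
from h import *
np.set_printoptions(precision=1,suppress=True)
for n in ['scene','top']:
    im,dp=eyes.get_image(n); cv2.imwrite(f'pics/{n}0.png',im); np.save(f'{n}0.npy',dp)
    print(n,eyes.calibration(n))
    for t in ['bolt_grip','bolt_foot','clamp_tip','rack','fixture','well','sink_mid']:
        for r in finder.pinpoint(n,t)[:4]:
            w=c2w(n,r['location']); print(t,round(r['confidence'],2),w,w2px(n,w)[0])
print(telemetry.read_state())
E
```

```text
scene {'fx': 445.7880543905961, 'fy': 445.7880543905961, 'cx': 254.53842384537893, 'cy': 191.09496910559335, 'distortion': array([0.1, 0. , 0. , 0. , 0. ]), 'position': array([ 68.9, 414.5, 725.4]), 'attitude': array([-2.4,  0. , -2.2])}
bolt_grip 0.94 [524.   61.8  19.5] [253.9 224.4]
bolt_grip 0.65 [493.1 180.1  80.2] [212.3 245.3]
bolt_foot 0.88 [495.6 179.8   7.2] [214.4 267.4]
bolt_foot 0.82 [554.9   1.9  21.8] [267.1 201.3]
clamp_tip 0.98 [478.4  10.8   9.1] [287.3 229.2]
clamp_tip 0.72 [464.2 238.8  43.7] [195.3 285.2]
rack 0.94 [497.  181.2   0.1] [213.6 269.4]
fixture 0.88 [ 501.4 -176.6    0.4] [343.1 185.2]
well 0.62 [ 498.6 -172.5   40.7] [345.3 173.9]
well 0.33 [494.7 181.    8.8] [214.1 267.6]
sink_mid 0.61 [ 557.6 -150.2   41.3] [319.1 163.6]
top {'fx': 388.9345512475127, 'fy': 388.9345512475127, 'cx': 248.30440361981147, 'cy': 193.8470715525704, 'distortion': array([-0.1,  0. ,  0. ,  0. ,  0. ]), 'position': array([380.2,  20.8, 898.6]), 'attitude': array([-3. ,  0. , -1.5])}
bolt_grip 0.86 [488.7 185.4  79.1] [178.2 214.5]
bolt_grip 0.64 [522.1  68.1  19.2] [234.8 205. ]
bolt_foot 0.59 [493.5 185.    8.9] [184.3 216.6]
bolt_foot 0.56 [547.7   1.7  19.9] [264.  194.6]
clamp_tip 0.6 [461.6 238.1  50.1] [156.5 227.8]
clamp_tip 0.57 [477.4  11.7  10.9] [259.  225.4]
rack 0.73 [490.2 181.1   4.4] [186.2 218.3]
fixture 0.95 [ 499.8 -170.8   -2.7] [337.  218.3]
well 0.79 [ 502.3 -170.9   41. ] [341.1 214.7]
well 0.49 [492.9 182.4   9.7] [185.3 216.9]
sink_mid 0.68 [ 559.4 -147.8   44.6] [330.9 189.1]
{'clock': 0.8, 'qpos': array([ 1.3,  0.6,  0. ,  1.5, -0. ,  1. , -0. ]), 'qd': array([ 0.,  0., -0., -0.,  0., -0.,  0.]), 'tau': array([ -0. , -56.3,   1.2, -19.4,   0. ,   0. ,   0. ]), 'eef_pos': array([ 142.4, -634.2,  231.3]), 'tool_rot': array([ 3.1, -0. ,  0.2]), 'force': array([ 0.5, -0.2, -0.3]), 'torque': array([ 0., -0.,  0.]), 'gripper_force': 0.0, 'width': 85.58162677890707}
```

```bash
python3 -c "
import cv2,numpy as np
a=cv2.imread('pics/scene0.png');b=cv2.imread('pics/top0.png')
cv2.imwrite('pics/both.png',cv2.resize(np.vstack([a,b]),(800,1200))[:,:]) 
"; ls pics
```

```text
both.png
scene0.png
top0.png
```

View pics/scene0.png

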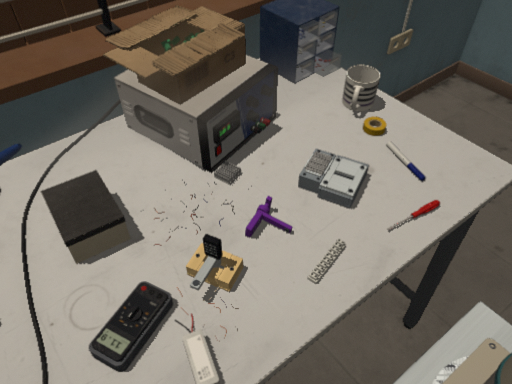

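View pics/top0.png

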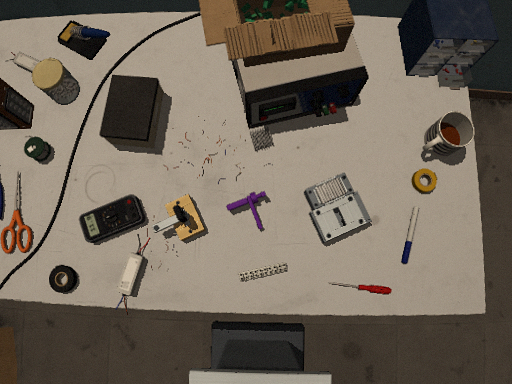

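Candidates: the black-grip bolt upright in the wooden rack, scene (212,245) / top (183,215), and a purple look-alike lying on the table, scene (265,215) / top (250,205). By the description I choose the black one in the rack. Next is a close crop to check it, together with the fixture.

Run:
```python
from h import *
a=cv2.imread('pics/top0.png')
r=lambda x,y,w,h,s:cv2.resize(a[y:y+h,x:x+w],None,fx=s,fy=s,interpolation=cv2.INTER_CUBIC)
cv2.imwrite('pics/crop1.png',np.hstack([r(145,185,66,66,6),r(300,168,66,81,6)[:396]]))
print(cv2.imread('pics/crop1.png').shape)
```

```text
(396, 792, 3)
```

View pics/crop1.png

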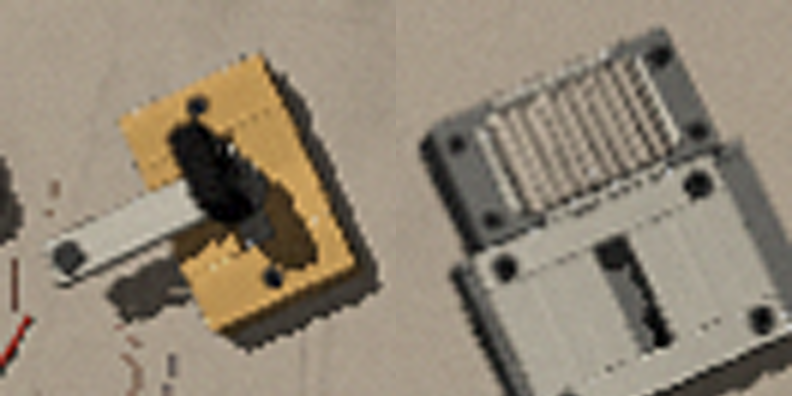

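The left half shows a black paddle grip over a steel arm in the wooden rack: the right bolt. The right half shows the slot from about top px (336,209) to (344,225), with the sink above it. Next I fit the axes and centres numerically.

```bash
cat > m.py <<'E'
from h import *
np.set_printoptions(precision=1,suppress=True)
def cr(x,y,ox,oy,hx=0): return [ox+(x-hx)/6-.5+1/12, oy+y/6-.5+1/12]
if __name__=='__main__':
    A=lambda L,z:px2z('top',[cr(x,y,145,185) for x,y in L],z)[:,:2]
    F=lambda L,z:px2z('top',[cr(x,y,300,168,396) for x,y in L],z)[:,:2]
    def ang(p): d=p[1]-p[0]; return np.degrees(np.arctan2(d[1],d[0]))
    rk=A([(258,55),(352,265),(215,330),(120,122)],30); print('rack c',rk.mean(0),rk,'x-edge ang',ang(rk[[1,0]]),ang(rk[[2,3]]),'y',ang(rk[[0,3]])-90,ang(rk[[1,2]])-90)
    ar=A([(180,182),(47,245),(205,218),(60,283)],43); print('arm y ang',ang(ar[:2])-90,ang(ar[2:])-90)
    pl=F([(715,155),(472,255)],40); print('plate +x edge',pl,ang(pl)-90,pl.mean(0))
    sl=F([(598,250),(643,348),(630,240),(672,335)],40); print('slot',sl,ang(sl[[1,0]]),ang(sl[[3,2]]),sl.mean(0))
    # rectify fixture
    im=cv2.imread('pics/top0.png'); yaw=np.radians(23); c=np.array([501,-171.])
    def rect(c,yaw,z,H=70,s=4):
        g=np.arange(-H,H,1/s); X,Y=np.meshgrid(g,g) # row = y', col = x'
        P=np.c_[(c[0]+np.cos(yaw)*X-np.sin(yaw)*Y).ravel(),(c[1]+np.sin(yaw)*X+np.cos(yaw)*Y).ravel(),np.full(X.size,z)]
        m=w2px('top',P).astype(np.float32).reshape(X.shape+(2,))
        return cv2.remap(im,m[...,0],m[...,1],cv2.INTER_CUBIC)
    r1=cv2.cvtColor(rect(c,yaw,40),cv2.COLOR_BGR2GRAY)
    m=(r1<105).astype(np.uint8); n,l,st,ce=cv2.connectedComponentsWithStats(m)
    for i in range(1,n):
        if 300<st[i,4]<20000:
            cnt=np.argwhere(l==i)[:,::-1].astype(np.float32); q=cv2.minAreaRect(cnt)
            print('blob',ce[i]/4-70,st[i,:4]/4-[70,70,0,0],st[i,4]/16,np.array(q[0])/4-70,np.array(q[1])/4,q[2])
    r2=rect(np.array([492,182.]),np.radians(26.5),79)
    cv2.imwrite('pics/rect.png',cv2.resize(np.hstack([cv2.cvtColor(r1,cv2.COLOR_GRAY2BGR),r2]),(800,400)))
E
python3 m.py
```

```text
rack c [490.8 182.2] [[543.6 176.6]
 [464.5 136.7]
 [438.7 187.1]
 [516.4 228.2]] x-edge ang 26.73964356701667 27.836449759707826 y 27.831176005727414 27.168672633495177
arm y ang 27.189329538968806 25.958805698240596
plate +x edge [[ 551.6 -198.6]
 [ 511.4 -106.2]] 23.51344992354963 [ 531.5 -152.4]
slot [[ 514.4 -153.5]
 [ 478.  -170. ]
 [ 518.4 -165.7]
 [ 483.1 -181. ]] 24.338149954799484 23.390605661797103 [ 498.5 -167.5]
blob [-27.8 -35.8] [-33.5 -40.8  11.2  10. ] 88.5 [-28.  -35.9] [11.   9.8] 0.0
blob [ 27.8 -34.4] [ 22.5 -40.   11.5  11.8] 102.9375 [ 27.8 -34.2] [11.  11.7] 18.43494987487793
blob [43.3  1.6] [ 39.5 -13.   17.5  36.2] 124.3125 [42.2  3.7] [15.9 36.9] 23.96249008178711
blob [-0.2  4.8] [-23.8  -2.8  46.   16. ] 578.625 [-0.9  4.8] [45.9 14.2] 3.1798300743103027
blob [35.3  9.1] [33.8  3.5  3.2 10.5] 19.75 [35.3  8.6] [ 2.5 10.4] 5.710593223571777
blob [-30.2  44.3] [-35.   39.2  10.   10.5] 79.1875 [-30.3  44.3] [9.9 9.7] 45.0
blob [25.8 46. ] [20.5 41.  10.8  9.8] 78.625 [25.9 45.9] [9.8 9.6] 17.10272979736328
```

View pics/rect.png

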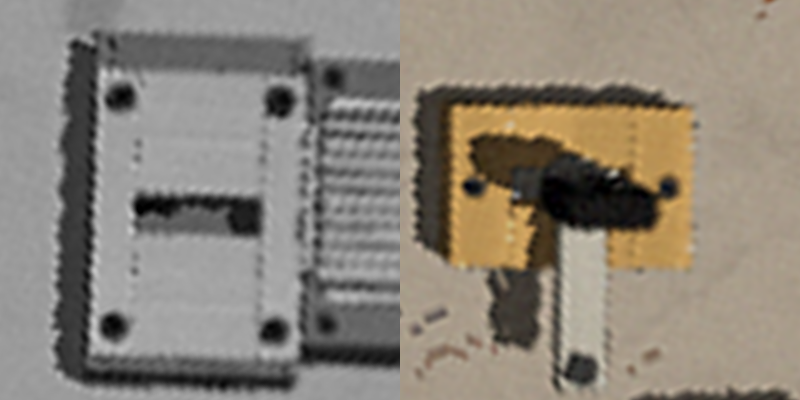

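```bash
cat > s.py <<'E'
from h import *
s=telemetry.read_state(); np.set_printoptions(precision=2,suppress=True)
print(s['clock'],'pos',s['eef_pos'],'rpy deg',np.degrees(s['tool_rot']),'q',s['qpos'],'F',s['force'],'T',s['torque'],'w',round(s['width'],1),'gf',s['gripper_force'])
E
python3 s.py
python3 - <<'E'
from h import *
np.set_printoptions(precision=1,suppress=True)
im=cv2.imread('pics/scene0.png')
def rect(n,im,c,yaw,z,H=70,s=4):
    g=np.arange(-H,H,1/s); X,Y=np.meshgrid(g,g)
    P=np.c_[(c[0]+np.cos(yaw)*X-np.sin(yaw)*Y).ravel(),(c[1]+np.sin(yaw)*X+np.cos(yaw)*Y).ravel(),np.full(X.size,z)]
    m=w2px(n,P).astype(np.float32).reshape(X.shape+(2,))
    return cv2.remap(im,m[...,0],m[...,1],cv2.INTER_CUBIC)
a=rect('scene',im,(498.2,-167),np.radians(24.5),40)
b=rect('scene',im,(490.8,182.2),np.radians(27),30)
c=rect('top',cv2.imread('pics/top0.png'),(490.8,182.2),np.radians(27),30)
d=rect('top',cv2.imread('pics/top0.png'),(498.2,-167),np.radians(24.5),40)
o=cv2.resize(np.vstack([np.hstack([a,b]),np.hstack([d,c])]),(600,600))
for k in (150,450): cv2.line(o,(k-8,k),(k+8,k),(0,0,255),1);cv2.line(o,(k,k-8),(k,k+8),(0,0,255),1);cv2.line(o,(600-k-8,k),(600-k+8,k),(0,0,255),1);cv2.line(o,(600-k,k-8),(600-k,k+8),(0,0,255),1)
cv2.imwrite('pics/rect2.png',o)
E
```

```text
0.8 pos [ 142.4  -634.23  231.35] rpy deg [180.    -0.    12.65] q [ 1.28  0.63  0.04  1.52 -0.03  1.   -0.02] F [ 0.48 -0.23 -0.35] T [ 0.03 -0.02  0.03] w 85.6 gf 0.0
```

View pics/rect2.png

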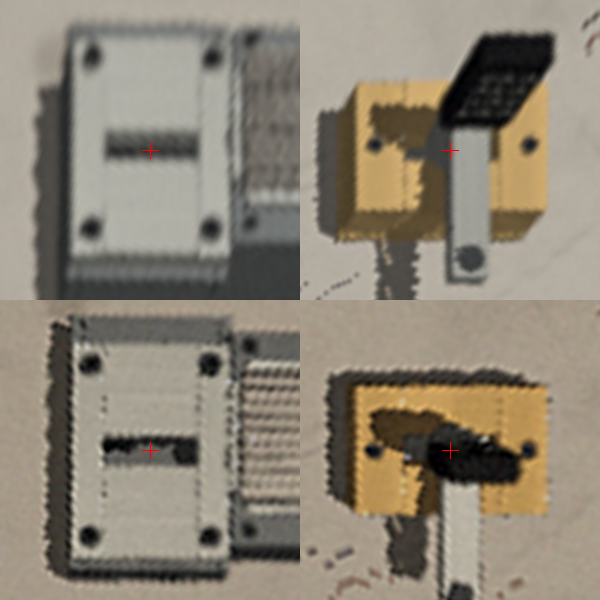

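Measured: slot centre about (498.5,-168), fixture yaw 24.5°. Bolt axis about (492.5,182), yaw about 27°.

Call:
{"fn": "move_arm", "kwargs": {"steps": [[0, 0, 2.87, 0.0258, 0.0384, 0, 0.0854], [0, 0, 2.87, 0.0258, 0.0384, 0, 0.0854], [0, 0, 2.87, 0.0258, 0.0384, 0, 0.0854], [0, 0, 2.87, 0.0258, 0.0384, 0, 0.0854], [0, 0, 2.87, 0.0258, 0.0384, 0, 0.0854]]}}

```text
clock: 1.3
eef_pos: [272.2, -440.7, 231.6]
tool_rot: [3.141, -0.0, 0.473]
force: [0.6, -0.4, -0.4]
width: 85.2
gripper_force: 0.0
```

Call:
{"fn": "move_arm", "kwargs": {"steps": [[0, 0, 0, 0.0258, 0.0384, 0, 0.0854], [0, 0, 0, 0.0258, 0.0384, 0, 0.0854], [0, 0, 0, 0.0258, 0.0384, 0, 0.0854], [0, 0, 0, 0.0258, 0.0384, 0, 0.0854], [0, 0, 0, 0.0258, 0.0384, 0, 0.0854]]}}

```text
clock: 1.8
eef_pos: [401.3, -248.8, 231.7]
tool_rot: [3.141, -0.001, 0.471]
force: [1.7, -1.1, 0.0]
width: 85.7
gripper_force: 0.0
```

Call:
{"fn": "move_arm", "kwargs": {"steps": [[0, 0, 0, 0.009, 0.043, 0, 0.0854], [0, 0, 0, 0.009, 0.043, 0, 0.0854], [0, 0, 0, 0.009, 0.043, 0, 0.0854], [0, 0, 0, 0.009, 0.043, 0, 0.0854], [0, 0, 0, 0.009, 0.043, 0, 0.0854]]}}

```text
clock: 2.3
eef_pos: [445.8, -33.6, 231.7]
tool_rot: [3.141, -0.001, 0.471]
force: [0.4, -0.4, 0.6]
width: 85.3
gripper_force: 0.0
```

Call:
{"fn": "move_arm", "kwargs": {"steps": [[0, 0, 0, 0.009, 0.043, 0, 0.0854], [0, 0, 0, 0.009, 0.043, 0, 0.0854], [0, 0, 0, 0.009, 0.03, 0, 0.0854], [0, 0, 0, 0, 0, 0, 0.0854]]}}

```text
clock: 2.7
eef_pos: [473.6, 86.4, 231.7]
tool_rot: [-3.14, -0.004, 0.479]
force: [-0.2, 0.5, -0.0]
width: 85.4
gripper_force: 0.0
```

```bash
python3 s.py
```

```text
2.7 pos [473.62  86.36 231.69] rpy deg [-179.9    -0.21   27.45] q [-0.13  0.39 -0.14  1.97  0.07  0.78 -1.41] F [-0.16  0.54 -0.02] T [ 0.01  0.03 -0.  ] w 85.4 gf 0.0
```

Call:
{"fn": "move_arm", "kwargs": {"steps": [[0, 0, 0, 0.0076, 0.038, -0.02, 0.0854], [0, 0, 0, 0.0076, 0.038, -0.02, 0.0854], [0, 0, 0, 0.0038, 0.0196, -0.02, 0.0854], [0, 0, 0, 0, 0, 0, 0.0854], [0, 0, 0, 0, 0, 0, 0.0854]]}}

```text
clock: 3.2
eef_pos: [491.0, 175.2, 171.1]
tool_rot: [3.141, 0.002, 0.471]
force: [-0.2, -0.6, 1.1]
width: 85.5
gripper_force: 0.0
```

```bash
python3 s.py
python3 - <<'E'
from h import *
np.set_printoptions(precision=1,suppress=True)
im,d=eyes.get_image('top'); im2,d2=eyes.get_image('scene')
cv2.imwrite('pics/look2.png',np.hstack([cv2.resize(im[170:270,110:260],None,fx=2.6,fy=2.6),cv2.resize(im2[160:260,150:300],None,fx=2.6,fy=2.6)]))
E
```

```text
3.2 pos [491.05 175.21 171.08] rpy deg [179.96   0.1   26.99] q [-0.31  0.53 -0.13  1.93  0.11  0.68 -1.6 ] F [-0.23 -0.55  1.08] T [-0.04 -0.05 -0.02] w 85.5 gf 0.0
```

View pics/look2.png

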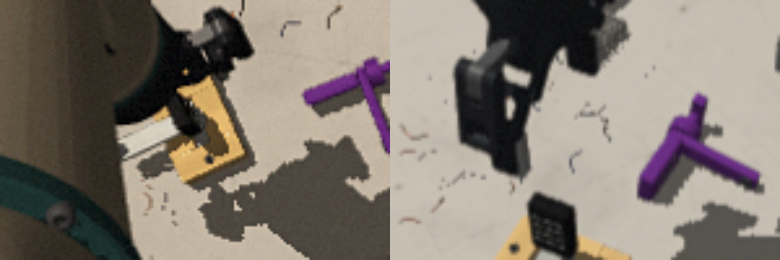

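The open gripper stands over the black grip, scene crop about (550,220), which is still in the rack. I go down and grasp.

Call:
{"fn": "move_arm", "kwargs": {"steps": [[0, 0, 0, 0.0015, 0.0068, 0, 0.0854], [0, 0, 0, 0, 0, -0.04, 0.0854], [0, 0, 0, 0, 0, -0.04, 0.0854], [0, 0, 0, 0, 0, -0.021, 0.0854], [0, 0, 0, 0, 0, -0.01, 0.0854]]}}

```text
clock: 3.8
eef_pos: [492.3, 182.4, 59.0]
tool_rot: [3.142, 0.002, 0.47]
force: [-0.6, -0.2, 1.0]
width: 85.5
gripper_force: 0.0
```

Call:
{"fn": "move_arm", "kwargs": {"steps": [[0, 0, 0, 0, 0, 0, 0], [0, 0, 0, 0, 0, 0, 0], [0, 0, 0, 0, 0, 0, 0], [0, 0, 0, 0, 0, 0, 0], [0, 0, 0, 0, 0, 0, 0]]}}

```text
clock: 4.3
eef_pos: [493.5, 183.3, 61.2]
tool_rot: [3.141, -0.002, 0.471]
force: [-0.8, 4.2, -1.3]
width: 13.3
gripper_force: 62.6
```

```bash
python3 s.py
```

```text
4.3 pos [493.47 183.27  61.16] rpy deg [179.99  -0.09  26.99] q [-0.35  0.71 -0.09  2.    0.14  0.43 -1.65] F [-0.81  4.18 -1.33] T [ 0.38  0.15 -0.02] w 13.3 gf 62.57966995239258
```

Call:
{"fn": "move_arm", "kwargs": {"steps": [[0, 0, 0, 0, 0, 0.02, 0], [0, 0, 0, 0, 0, 0.03, 0], [0, 0, 0, 0, 0, 0.03, 0], [0, 0, 0, 0, 0, 0.01, 0], [0, 0, -0.5, 0.0006, -0.02, 0, 0]]}}

```text
clock: 4.8
eef_pos: [494.5, 166.7, 152.0]
tool_rot: [-3.14, -0.006, 0.467]
force: [-0.4, 0.5, -1.5]
width: 12.9
gripper_force: 61.5
```

Call:
{"fn": "move_arm", "kwargs": {"steps": [[0, 0, -0.5, 0.0006, -0.04, 0, 0], [0, 0, -0.5, 0.0006, -0.04, 0, 0], [0, 0, -0.5, 0.0006, -0.04, 0, 0], [0, 0, -0.5, 0.0006, -0.04, 0, 0], [0, 0, 0, 0.0006, -0.04, 0, 0]]}}

```text
clock: 5.3
eef_pos: [495.7, -38.4, 149.7]
tool_rot: [-3.141, 0.001, 0.428]
force: [0.7, -0.8, -1.8]
width: 13.3
gripper_force: 61.5
```

Call:
{"fn": "move_arm", "kwargs": {"steps": [[0, 0, 0, 0.0006, -0.04, 0, 0], [0, 0, 0, 0.0006, -0.04, 0, 0], [0, 0, 0, 0.001, -0.03, 0, 0], [0, 0, 0, 0.001, -0.02, 0, 0], [0, 0, 0, 0, 0, 0, 0]]}}

```text
clock: 5.8
eef_pos: [498.7, -170.9, 149.5]
tool_rot: [3.14, 0.002, 0.422]
force: [-0.3, 0.2, -1.9]
width: 13.3
gripper_force: 61.6
```

```bash
python3 s.py
python3 - <<'E'
from h import *
im,d=eyes.get_image('top'); im2,d2=eyes.get_image('scene')
cv2.imwrite('pics/t3.png',im);cv2.imwrite('pics/s3.png',im2);np.save('s3.npy',d2);np.save('t3.npy',d)
cv2.imwrite('pics/look3.png',np.hstack([cv2.resize(im[150:270,270:400],None,fx=3,fy=3),cv2.resize(im2[90:210,270:400],None,fx=3,fy=3)]))
E
```

```text
5.8 pos [ 498.74 -170.92  149.51] rpy deg [179.93   0.09  24.15] q [ 0.38  0.57 -0.16  1.94  0.15  0.64 -1.02] F [-0.32  0.17 -1.89] T [ 0.01 -0.    0.06] w 13.3 gf 61.603063344955444
```

View pics/look3.png

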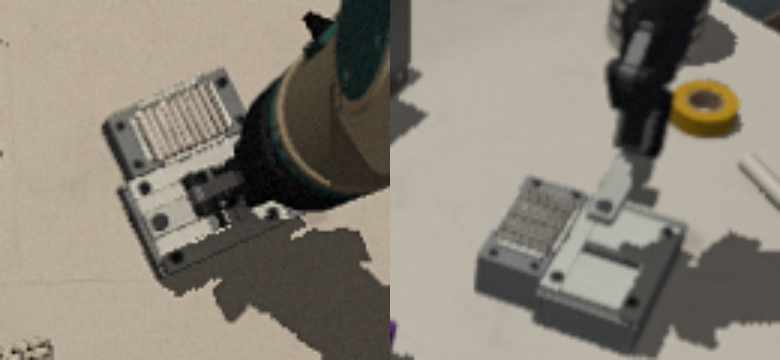

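```bash
python3 s.py
python3 - <<'E'
from h import *
np.set_printoptions(precision=2,suppress=True)
s=telemetry.read_state(); p=s['eef_pos']; y=s['tool_rot'][2]; z=p[2]-52.0+43
M=np.array([[np.cos(y),np.sin(y)],[-np.sin(y),np.cos(y)]])
for n,uv in [('scene',(270+(604-390+1)/3-.5,90+207/3-.5)),('top',(270+161/3-.5,150+223/3-.5))]:
    w=px2z(n,[uv],z)[0]; print(n,w,'hole in tool-yaw frame',M@(w-p)[:2])
# same hole before, in rack frame (yaw 27), crop1/top0 and scene0 rect2
w=px2z('top',[(145+69/6-.5,185+259/6-.5)],52)[0]; a=np.radians(27)
M2=np.array([[np.cos(a),np.sin(a)],[-np.sin(a),np.cos(a)]]);print('rack top hole rel grasp TCP',w,M2@(w[:2]-[493.47,183.27]))
for n in('top','scene'):
    im,_=eyes.get_image(n)
    for t in ('clamp_tip','bolt_foot','well'):
        for r in finder.pinpoint(n,t)[:2]:
            w=c2w(n,r['location']);print(n,t,round(r['confidence'],2),w,M@(w-p)[:2])
E
```

```text
5.9 pos [ 499.05 -166.55  149.62] rpy deg [-179.92    0.04   24.45] q [ 0.38  0.57 -0.16  1.94  0.14  0.64 -1.02] F [ 0.68  0.45 -2.44] T [ 0.05 -0.    0.04] w 13.4 gf 61.603825092315674
scene [ 470.69 -111.54  140.62] hole in tool-yaw frame [-3.05 61.81]
top [ 469.27 -112.85  140.62] hole in tool-yaw frame [-4.88 61.21]
rack top hole rel grasp TCP [461.64 238.86  52.  ] [-3.13 63.98]
top clamp_tip 0.77 [479.1   12.65  12.17] [ 56.   171.38]
top clamp_tip 0.73 [ 468.49 -108.5   137.82] [-3.79 65.49]
top bolt_foot 0.96 [549.36   0.65  18.58] [115.   131.38]
top bolt_foot 0.7 [ 499.19 -165.75   99.82] [0.46 0.67]
top well 0.9 [ 499.07 -171.85   43.46] [-2.17 -4.84]
scene clamp_tip 0.93 [ 471.15 -106.13  135.39] [-0.39 66.55]
scene clamp_tip 0.86 [478.29   8.73   6.69] [ 53.64 168.15]
scene bolt_foot 0.96 [551.36   2.31  24.97] [117.51 132.06]
scene bolt_foot 0.8 [ 498.1  -168.17   95.93] [-1.53 -1.09]
scene well 0.89 [ 500.5  -175.7    41.49] [-2.46 -8.94]
scene well 0.5 [ 504.11 -175.97    3.  ] [  0.71 -10.68]
```

Call:
{"fn": "move_arm", "kwargs": {"steps": [[0, 0, 0, 0.0013, 0, -0.02, 0], [0, 0, 0, 0, 0, -0.02, 0], [0, 0, 0, 0, 0, -0.008, 0], [0, 0, 0, 0, 0, 0, 0], [0, 0, 0, 0, 0, 0, 0]]}}

```text
clock: 6.8
eef_pos: [501.4, -166.8, 102.7]
tool_rot: [3.141, -0.0, 0.428]
force: [-0.2, -0.2, -1.8]
width: 13.2
gripper_force: 61.3
```

```bash
python3 s.py
python3 - <<'E'
from h import *
exec(open('m.py').read().split("if __name__")[0])
s=telemetry.read_state(); p=s['eef_pos']; y=s['tool_rot'][2]
def rect(n,im,c,yaw,z,H=80,s=4):
    g=np.arange(-H,H,1/s); X,Y=np.meshgrid(g,g)
    P=np.c_[(c[0]+np.cos(yaw)*X-np.sin(yaw)*Y).ravel(),(c[1]+np.sin(yaw)*X+np.cos(yaw)*Y).ravel(),np.full(X.size,z)]
    m=w2px(n,P).astype(np.float32).reshape(X.shape+(2,))
    return cv2.remap(im,m[...,0],m[...,1],cv2.INTER_CUBIC)
o=[]
for n in('scene','top'):
    im,_=eyes.get_image(n); r=cv2.resize(rect(n,im,p[:2],y,p[2]-52+43),(400,400)); r[:,200:201]=(0,0,255); r[365:366]=(0,0,255); o.append(r)
cv2.imwrite('pics/rect3.png',np.hstack(o))
E
```

```text
6.8 pos [ 501.38 -166.79  102.73] rpy deg [179.98  -0.03  24.51] q [ 0.36  0.65 -0.14  1.97  0.17  0.54 -1.04] F [-0.21 -0.23 -1.77] T [ 0.   -0.03  0.04] w 13.2 gf 61.3378643989563
```

View pics/rect3.png

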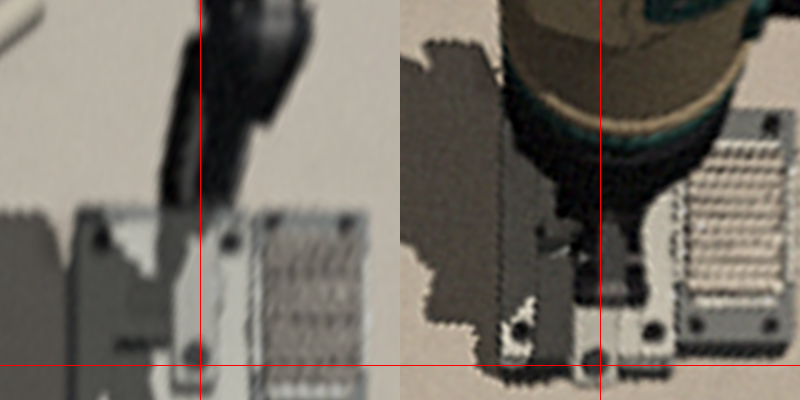

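The arm (about x=194 scene, x=595 top) sits 2 mm to −x of the TCP, so the axis is about (499.5,-167.6), close to the slot. I lower it gently.

Call:
{"fn": "move_arm", "kwargs": {"steps": [[0, 0, 0, -0.0007, 0.0002, -0.004, 0], [0, 0, 0, 0, 0, -0.004, 0], [0, 0, 0, 0, 0, -0.003, 0], [0, 0, 0, 0, 0, -0.003, 0], [0, 0, 0, 0, 0, 0, 0]]}}

```text
clock: 7.4
eef_pos: [500.0, -166.5, 87.8]
tool_rot: [-3.141, 0.001, 0.428]
force: [-0.6, -0.2, -2.5]
width: 13.5
gripper_force: 61.5
```

```bash
python3 s.py
```

```text
7.4 pos [ 499.95 -166.53   87.8 ] rpy deg [-179.97    0.04   24.5 ] q [ 0.36  0.67 -0.13  1.98  0.17  0.5  -1.04] F [-0.57 -0.25 -2.48] T [0.04 0.05 0.01] w 13.5 gf 61.46538734436035
```

No contact force 4 mm below plate level, so the head is in the slot. I carry on down to seat the collar.

Call:
{"fn": "move_arm", "kwargs": {"steps": [[0, 0, 0, 0, 0, -0.004, 0], [0, 0, 0, 0, 0, -0.004, 0], [0, 0, 0, 0, 0, -0.003, 0], [0, 0, 0, 0, 0, -0.002, 0], [0, 0, 0, 0, 0, 0, 0]]}}

```text
clock: 7.9
eef_pos: [500.1, -166.6, 75.0]
tool_rot: [-3.141, 0.0, 0.428]
force: [0.0, -0.8, -2.7]
width: 13.3
gripper_force: 61.5
```

Call:
{"fn": "move_arm", "kwargs": {"steps": [[0, 0, 0, 0, 0, -0.002, 0], [0, 0, 0, 0, 0, -0.001, 0], [0, 0, 0, 0, 0, -0.001, 0], [0, 0, 0, 0, 0, 0, 0]]}}

```text
clock: 8.3
eef_pos: [500.2, -166.6, 71.2]
tool_rot: [-3.142, 0.0, 0.428]
force: [0.6, -0.1, -2.5]
width: 13.4
gripper_force: 61.5
```

```bash
python3 s.py
```

```text
8.3 pos [ 500.24 -166.64   71.22] rpy deg [-180.     0.    24.5] q [ 0.35  0.7  -0.12  1.99  0.18  0.46 -1.05] F [ 0.6  -0.15 -2.51] T [-0.02 -0.01 -0.02] w 13.4 gf 61.46564483642578
```

Call:
{"fn": "move_arm", "kwargs": {"steps": [[0, 0, 0, 0, 0, -0.001, 0], [0, 0, 0, 0, 0, -0.001, 0], [0, 0, 0, 0, 0, -0.0005, 0], [0, 0, 0, 0, 0, 0, 0]]}}

```text
clock: 8.7
eef_pos: [500.5, -166.7, 70.9]
tool_rot: [3.141, -0.0, 0.428]
force: [-3.8, 0.8, 17.5]
width: 13.2
gripper_force: 64.8
```

```bash
python3 s.py
```

```text
8.7 pos [ 500.47 -166.69   70.88] rpy deg [179.94  -0.03  24.5 ] q [ 0.35  0.7  -0.12  1.99  0.18  0.46 -1.05] F [-3.81  0.82 17.53] T [0.37 1.05 0.02] w 13.2 gf 64.79880452156067
```

Collar seated: 17.5 N at z=70.9. I ease off the load and turn clockwise about the bolt's axis.

Call:
{"fn": "move_arm", "kwargs": {"steps": [[0, 0, 0, 0, 0, 0.0013, 0], [0, 0, -6, 0, -0.0002, 0, 0], [0, 0, -6, 0, -0.0002, 0, 0], [0, 0, -6, 0, -0.0002, 0, 0], [0, 0, -6, 0, -0.0002, 0, 0]]}}

```text
clock: 9.2
eef_pos: [500.7, -167.8, 71.0]
tool_rot: [3.141, -0.001, 0.004]
force: [-2.2, -0.3, 6.3]
width: 13.5
gripper_force: 62.8
```

```bash
python3 s.py
```

```text
9.2 pos [ 500.68 -167.83   70.97] rpy deg [179.96  -0.07   0.25] q [ 0.28  0.7  -0.02  1.99  0.02  0.45 -1.32] F [-2.16 -0.28  6.31] T [-0.04  0.39  0.1 ] w 13.5 gf 62.78545618057251
```

Call:
{"fn": "move_arm", "kwargs": {"steps": [[0, 0, -7, 0, -0.0002, 0, 0], [0, 0, -7, 0, -0.0002, 0, 0], [0, 0, -7, -0.0001, -0.0002, 0, 0], [0, 0, -7, -0.0002, -0.0002, 0, 0], [0, 0, -7, -0.0002, -0.0002, 0, 0]]}}

```text
clock: 9.7
eef_pos: [500.6, -168.7, 71.0]
tool_rot: [-3.141, -0.002, -0.607]
force: [-0.6, 0.6, 4.7]
width: 13.2
gripper_force: 62.7
```

```bash
python3 s.py
```

```text
9.7 pos [ 500.56 -168.73   70.98] rpy deg [-179.96   -0.1   -34.78] q [ 0.18  0.7   0.14  1.99 -0.2   0.46 -1.71] F [-0.62  0.59  4.71] T [0.02 0.24 0.03] w 13.2 gf 62.67597556114197
```

Call:
{"fn": "move_arm", "kwargs": {"steps": [[0, 0, -7, -0.0002, -0.0002, 0, 0], [0, 0, -7, -0.0002, -0.0002, 0, 0], [0, 0, -7, -0.0002, -0.0001, 0, 0], [0, 0, -7, -0.0002, -0.0001, 0, 0], [0, 0, -2.5, 0, 0, 0, 0]]}}

```text
clock: 10.2
eef_pos: [500.0, -169.3, 71.0]
tool_rot: [-3.14, -0.002, -1.138]
force: [-1.1, -0.1, 5.7]
width: 13.3
gripper_force: 62.8
```

```bash
python3 s.py; sleep 0
python3 - <<'E'
from h import *
eyes.get_image('top'); eyes.get_image('top')
E
python3 s.py
```

```text
10.2 pos [ 499.99 -169.33   70.99] rpy deg [-179.91   -0.1   -65.18] q [ 0.09  0.72  0.27  2.   -0.4   0.48 -2.05] F [-1.14 -0.1   5.74] T [0.06 0.11 0.02] w 13.3 gf 62.805633544921875
10.3 pos [ 500.   -169.32   70.99] rpy deg [-179.91   -0.1   -65.05] q [ 0.09  0.72  0.27  2.   -0.4   0.48 -2.05] F [-0.8  -0.65  5.56] T [ 0.1   0.2  -0.01] w 13.5 gf 62.75413513183594
```

Call:
{"fn": "move_arm", "kwargs": {"steps": [[0, 0, -1.5, 0, 0, 0, 0], [0, 0, -1.5, 0, 0, 0, 0], [0, 0, 0, 0, 0, 0, 0]]}}

```text
clock: 10.6
eef_pos: [500.0, -169.3, 71.0]
tool_rot: [-3.14, -0.001, -1.187]
force: [-0.9, 0.4, 5.7]
width: 13.3
gripper_force: 62.7
```

```bash
python3 s.py
```

```text
10.6 pos [ 499.97 -169.34   71.01] rpy deg [-179.9    -0.08  -68.02] q [ 0.09  0.72  0.29  2.   -0.42  0.48 -2.08] F [-0.91  0.39  5.69] T [-0.03  0.07  0.01] w 13.3 gf 62.74616718292236
```

92.5° turned, which is square within the play. I release and retreat upward.

Call:
{"fn": "move_arm", "kwargs": {"steps": [[0, 0, 0, 0, 0, 0, 0.04], [0, 0, 0, 0, 0, 0, 0.04], [0, 0, 0, 0, 0, 0, 0.04], [0, 0, 0, 0, 0, 0, 0.04], [0, 0, 0, 0, 0, 0.005, 0.04]]}}

```text
clock: 11.1
eef_pos: [498.5, -168.8, 74.7]
tool_rot: [3.14, 0.001, -1.187]
force: [-0.2, -0.0, 0.3]
width: 40.4
gripper_force: 0.0
```

Call:
{"fn": "move_arm", "kwargs": {"steps": [[0, 0, 0, 0, 0, 0.01, 0.04], [0, 0, 0, 0, 0, 0.03, 0.04], [0, 0, 0, 0, 0, 0.04, 0.04], [0, 0, 0, 0, 0, 0.04, 0.04], [0, 0, 0, -0.01, -0.03, 0.03, 0.04]]}}

```text
clock: 11.6
eef_pos: [491.2, -195.2, 228.0]
tool_rot: [-3.138, 0.001, -1.179]
force: [1.2, -0.0, -0.6]
width: 40.0
gripper_force: 0.0
```

Call:
{"fn": "move_arm", "kwargs": {"steps": [[0, 0, 0, -0.02, -0.045, 0, 0.04], [0, 0, 0, -0.02, -0.045, 0, 0.04], [0, 0, 0, -0.02, -0.045, 0, 0.04], [0, 0, 0, 0, 0, 0, 0.04], [0, 0, 0, 0, 0, 0, 0.04]]}}

```text
clock: 12.1
eef_pos: [427.9, -335.4, 225.9]
tool_rot: [-3.141, -0.001, -1.191]
force: [0.6, 0.2, -0.1]
width: 39.7
gripper_force: 0.0
```

```bash
python3 s.py
python3 - <<'E'
from h import *
np.set_printoptions(precision=1,suppress=True)
a=np.radians(24.5); M=np.array([[np.cos(a),np.sin(a)],[-np.sin(a),np.cos(a)]])
o=[]
for n,(x,y) in (('top',(270,150)),('scene',(270,100))):
    im,_=eyes.get_image(n); o.append(cv2.resize(im[y:y+110,x:x+120],None,fx=3.3,fy=3.3))
    f=None
    for t in ('fixture','clamp_tip','bolt_foot','sink_mid'):
        for r in finder.pinpoint(n,t)[:2]:
            w=c2w(n,r['location']); print(n,t,round(r['confidence'],2),w,M@(w[:2]-[500,-171]))
cv2.imwrite('pics/end.png',np.hstack(o))
E
```

```text
12.1 pos [ 427.9  -335.42  225.86] rpy deg [-179.99   -0.04  -68.23] q [ 0.32  0.51  0.44  1.83 -0.28  0.86 -1.87] F [ 0.64  0.22 -0.12] T [ 0.1  -0.01  0.03] w 39.7 gf 0.0
top fixture 0.67 [ 499.3 -170.9   -4.9] [-0.6  0.4]
top clamp_tip 0.74 [ 558.9 -142.1   56.8] [65.6  1.9]
top clamp_tip 0.61 [475.    8.3  12.2] [ 51.6 173.5]
top bolt_foot 0.56 [ 499.  -164.2   19. ] [1.9 6.6]
top sink_mid 0.74 [ 559.8 -147.    44. ] [64.4 -3. ]
scene fixture 0.74 [ 502.7 -176.4    2.6] [ 0.2 -6. ]
scene clamp_tip 0.96 [ 562.9 -146.8   53.8] [67.3 -4. ]
scene clamp_tip 0.91 [476.9   8.1   7.6] [ 53.3 172.6]
scene bolt_foot 0.85 [551.    2.5  21.8] [118.3 136.7]
scene bolt_foot 0.61 [ 497.6 -173.1   16. ] [-3.1 -0.9]
scene sink_mid 0.75 [ 557.7 -150.1   46.2] [61.1 -4.9]
scene sink_mid 0.24 [ 503.7 -172.3   17.9] [ 2.8 -2.7]
```

View pics/end.png

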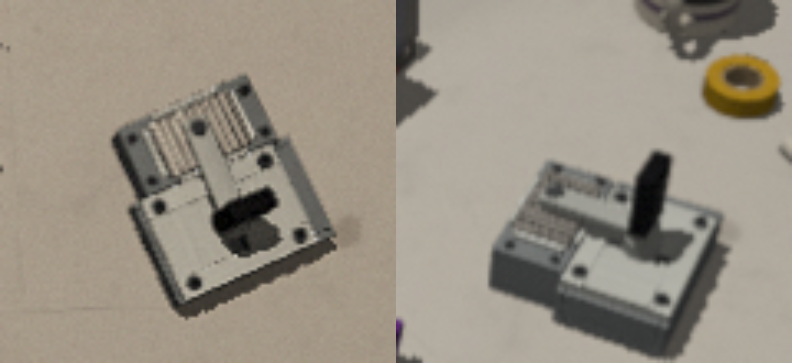

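The bolt stands seated with its arm over the heat sink, top crop from (230,210) to (198,127). The sink is in its nest and the gripper is clear.

```bash
python3 -c "
from cell import ctrl; print(ctrl.finish_job())"
```

```text
the job is handed in; nothing more can be done
None
```

The job is handed in (no verdict came back): the bolt is seated in the slot, turned about 92° clockwise (the end stop itself was not felt) and released, with its arm over the heat sink, which looks undisturbed in its nest.

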